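# Lay the tea trolley: each piece on its own coaster

## Robot

A 6-joint arm with a two-finger parallel gripper is mounted at the origin on the work surface. World frame = base frame: x ahead of the robot, y to its left, z up, the work surface at z = 0. Lengths are in mm, angles in rad, forces in N, time in s.
With the tool pointing down it reaches from about 275 to 750 mm from the base axis. Payload 10.2 kg.
Tool frame: the origin (TCP) lies at the very end of the fingers, on their centre line; the grasp point (between the pads) lies 19 mm behind it (ctrl.tcp_to_grasp is the distance from the TCP to the grasp point, in mm); z points along the fingers, y is the direction in which the jaws open and shut (so a half turn about z gives the same grasp; the last joint's range is limited). The gripper opens to 85 mm and grips with 20 to 120 N. Pads are 22 mm wide; open, the fingers measure 114 mm over their backs; the gripper's body (76 mm by 85 mm) begins 54 mm behind the grasp point. The pads swing forward as they close: fully open they stand 13 mm farther back than shut.
Start: joints at [-1.353, 0.313, 1.498, -0, 1.331, -0.223], TCP at [223.987, -474.827, 231.294] pointing down, gripper open.
Joint ranges: [-2.94, 2.94], [-0.97, 2.17], [0.19, 2.56], [-1.23, 4.37], [0.02, 3.11], [-2.88, 2.88]. Speed limits (rad/s): [2.39, 2.39, 3.01, 3.14, 3.14, 3.14].

## Interface

Orientations are given as a unit quaternion [w, x, y, z].
In Python, from rig import ctrl, cams, job gives the robot as it stands. The module is installed in compiled form; this text tells all that it offers.
- The arm moves only by the tool drive_tool, never from a script. Its arguments are lists of equal length, an entry for each row: "gripper": the opening, from 0 (shut) to 1 (fully open); "dp": the shift along the tool's x, y, z normalised to -1 to 1, where 1 is 0.2 m, a list of three; "twist": the turn about the tool's z normalised to -1 to 1, where 1 is 90 degrees. In form: {"gripper": [gripper, ...], "dp": [[tx, ty, tz], ...], "twist": [twist, ...]}. A call has 1 to 20 rows; each row is the pose to reach, as a shift and turn from the pose commanded when the call began, along the tool's axes at that moment; what a row does not reach only later rows make up. A row lasts 1/10 s, in which the tool goes at most 50 mm and 8.59 degrees, less where a joint would pass 70% of its speed; a pose out of reach is approached as far as the arm can. A call with a number of a shift or a turn outside -1 to 1 is refused whole. A call with a gripper value outside its range is refused whole. The fingers move at their own pace and stop on an object; "newtons" is the grip in N (left out, the last holds). Time passes only in rows, so rows that repeat a pose let the fingers close. It gives the time, the measured TCP pose, the force and the opening at its end, in the units of the state.
- ctrl.sense(): the state, without advancing time (a new reading comes with each control period).
- cams.capture(name): name is "scene" or "top"; returns a dict with "pixels" (420x560x3 uint8, red, green, blue), "camera_matrix" (3x3 intrinsics, pixels), "k1" (the pictures are not rectified: a ray, as slopes to the right and down, at radius r is drawn at 1 + k1 r^2 times it, then the intrinsics apply), "xyz" and "orientation" of the camera in the world. Camera axes: x right, y down, z forward; pixel columns grow to the right and rows downward; lengths in mm; the calibration is good to about 2 mm. A picture is of the moment at which its call begins. There is no depth.
- job.finish_job(): hands the job in, once; it reports no verdict.
The state is a dict: "time_s": time; "joints": joint angles; "dq": joint speeds; "tau": joint torques, N m; "eef_pos": TCP position; "ee_rot": TCP orientation; "force": force on the tool from outside, world axes, zero at the start; "wrist_torque": the same for the moment, N m; "grip_width": opening from 0.0 (shut) to 1.0 (fully open).
Only numpy, scipy, OpenCV 4.12 (cv2) and the standard library are available. Lean on these libraries where they do the work, as an engineer would, in place of code of your own. Each camera call takes 0.05 s, during which the arm holds its last target.

## Task

Lay the tea trolley: stand the sugar pot, the tea tin, the honey jar and the biscuit box each upright on the mint green coaster whose outline has its shape and colour, centred within the outline, with the square tin and the oblong box turned in line with theirs (which way round does not matter, nor does the turn of the jar or the pot). Set them down gently rather than dropping them, tip none of them over, and leave the kettle and the holder of blue glasses where they stand.

Things in the scene. Friction and masses are not known exactly. Their poses are not given: they have to be found in the camera images.
- sugar_pot: White porcelain sugar pot, round: body 62 mm diameter with straight sides from 8 to 56 mm above its foot, foot 56 mm diameter, lid with a small 18 mm knob, 84 mm high in all; lid and knob are one piece with the pot. About 0.26 kg. Loose. Origin: centre of its underside, z up.
- tea_tin: Red square tea tin, 60 x 60 mm and 76 mm high, straight sides, flat closed top, cream label patches on two sides. About 0.18 kg. Loose. Origin: centre of its underside, z up. x and y are square to its sides.
- honey_jar: Amber honey jar, six-sided: 56 mm across flats (65 mm across corners), straight sides to 58 mm, then a round brass-coloured lid 48 mm diameter to 74 mm. About 0.25 kg. Loose. Origin: centre of its underside, z up. Two of its flats face along its x axis (+x and -x), the others are every 60 degrees.
- biscuit_box: Blue oblong metal biscuit box, 45 mm (its x) by 100 mm (its y) and 70 mm high, straight sides, flat closed top. About 0.2 kg. Loose. Origin: centre of its underside, z up.
- round_pad: Fixed flat mint green silicone coaster, 6 mm thick, level top, with a thin coloured outline drawn on it (flush) that shows the foot of the thing that belongs there, 8 mm larger all round. Origin: centre of its underside on the trolley top (so the standing surface is at z = +6 mm), z up. Round coaster, 96 mm diameter, white round outline: for the sugar pot.
- square_pad: Fixed flat mint green silicone coaster, 6 mm thick, level top, with a thin coloured outline drawn on it (flush) that shows the foot of the thing that belongs there, 8 mm larger all round. Origin: centre of its underside on the trolley top (so the standing surface is at z = +6 mm), z up. Square coaster, 100 x 100 mm, red square outline: for the tea tin. x and y are square to its sides.
- hex_pad: Fixed flat mint green silicone coaster, 6 mm thick, level top, with a thin coloured outline drawn on it (flush) that shows the foot of the thing that belongs there, 8 mm larger all round. Origin: centre of its underside on the trolley top (so the standing surface is at z = +6 mm), z up. Six-sided coaster, 96 mm across flats, amber six-sided outline: for the honey jar. Two flats face along its x axis.
- oblong_pad: Fixed flat mint green silicone coaster, 6 mm thick, level top, with a thin coloured outline drawn on it (flush) that shows the foot of the thing that belongs there, 8 mm larger all round. Origin: centre of its underside on the trolley top (so the standing surface is at z = +6 mm), z up. Oblong coaster, 85 mm (its x) by 140 mm (its y), blue oblong outline with its long side along y: for the biscuit box.
- kettle: Bystander: off-white plastic kettle with grey foot, handle and lid with a red lid button, 156 mm diameter foot, about 230 mm long over spout and handle, 198 mm high; stands to the left of the work. Origin: centre of its underside. Leave alone.
- glass_holder: Bystander: square stainless holder 170 x 170 mm with four blue glasses (tops at 96 mm) and a carrying handle in the middle to 151 mm high; stands to the right of the work. Origin: centre of its underside. Leave alone.
There are look-alikes about, which are no part of the job. Of the things that look like the honey_jar, the larger one is meant.

How it is judged (in metres and radians):
At the end, for the whole second after the job is handed in: Each piece stands on its own coaster, at rest, centre within 12 mm of the coaster's, foot on its top (3 to 10 mm above its underside), upright within 0.08 rad; tin in line with its coaster within 0.25 rad (any quarter turn), box within 0.25 rad (either way round) (horizontal distance between sugar_pot and round_pad below 0.012 m and z of sugar_pot in the frame of round_pad between 0.003 and 0.01 m and angle between each of sugar_pot, tea_tin, honey_jar, biscuit_box's own z axis and vertical below 0.08 rad and linear speed of each of sugar_pot, tea_tin, honey_jar, biscuit_box below 0.02 m/s and angular speed of each of sugar_pot, tea_tin, honey_jar, biscuit_box below 0.2 rad/s and horizontal distance between tea_tin and square_pad below 0.012 m and z of tea_tin in the frame of square_pad between 0.003 and 0.01 m and horizontal distance between honey_jar and hex_pad below 0.012 m and z of honey_jar in the frame of hex_pad between 0.003 and 0.01 m and horizontal distance between biscuit_box and oblong_pad below 0.012 m and z of biscuit_box in the frame of oblong_pad between 0.003 and 0.01 m and (angle between the x axis of tea_tin and the x axis of square_pad, either way round below 0.25 rad or angle between the x axis of tea_tin and the y axis of square_pad, either way round below 0.25 rad) and angle between the y axis of biscuit_box and the y axis of oblong_pad, either way round below 0.25 rad); the robot touches nothing.
It fails at once if any of the four pieces is tipped over (more than 40 degrees) (angle between any of sugar_pot, tea_tin, honey_jar, biscuit_box's own z axis and vertical above 0.7 rad).
It fails at once if a piece is dropped onto its coaster (arrives faster than 0.8 m/s) ((horizontal distance between sugar_pot and round_pad below 0.06 m and height (world z) of sugar_pot below 0.04 m and linear speed of sugar_pot above 0.8 m/s) or (horizontal distance between tea_tin and square_pad below 0.06 m and height (world z) of tea_tin below 0.04 m and linear speed of tea_tin above 0.8 m/s) or (horizontal distance between honey_jar and hex_pad below 0.06 m and height (world z) of honey_jar below 0.04 m and linear speed of honey_jar above 0.8 m/s) or (horizontal distance between biscuit_box and oblong_pad below 0.06 m and height (world z) of biscuit_box below 0.04 m and linear speed of biscuit_box above 0.8 m/s)).
It fails at once if the kettle is pushed more than 25 mm or tipped (distance of kettle from where it was at the start of the episode above 0.025 m or angle between kettle's own z axis and vertical above 0.3 rad).
It fails at once if the holder with the glasses is pushed more than 25 mm or tipped (distance of glass_holder from where it was at the start of the episode above 0.025 m or angle between glass_holder's own z axis and vertical above 0.3 rad).
It also fails if it takes over 112 s, if anything falls off the work surface, if the arm or the gripper's body presses on something with over 40 N, if the wrist force passes 120 N, or if a joint passes its speed limit or range.

## Working session

There is one attempt and no reset: what is moved stays moved. The work goes in short steps, Python scripts to look and compute and a tool call to move; the robot and the scene stay as the last step left them, time stands still between calls to the robot, and variables do not carry over. Pictures are saved under pics/ and viewed, and the job is handed in when it is done.

Besides the shell and the picture viewer there is one more tool, called by a JSON object that holds its "method" and its "body". drive_tool: Moves the arm, as the interface text tells. Scaled input: -1 to 1 covers 0.2 m each way for a shift and 90 degrees each way for a turn. Its arguments: {"type":"object","properties":{"gripper":{"type":"array","items":{"type":"number"}},"dp":{"type":"array","items":{"type":"array","items":{"type":"number"}}},"twist":{"type":"array","items":{"type":"number"}},"newtons":{"type":"number"}},"required":["gripper","dp","twist"]}

```bash
mkdir -p pics; python3 - <<'E'
from rig import ctrl,cams,job
import cv2,numpy as np,pickle
s=ctrl.sense();print({k:np.round(v,3) for k,v in s.items()}, ctrl.tcp_to_grasp)
for n in("scene","top"):
    c=cams.capture(n);pickle.dump(c,open(f"pics/{n}0.pkl","wb"))
    cv2.imwrite(f"pics/{n}0.png",c["pixels"][:,:,::-1]);print(n,c["camera_matrix"],c["k1"],c["xyz"],c["orientation"])
E
```

```text
{'time_s': np.float64(0.0), 'joints': array([-1.353,  0.313,  1.498,  0.   ,  1.331, -0.223]), 'dq': array([ 0.001,  0.   , -0.   , -0.   ,  0.001, -0.002]), 'tau': array([-1.0000e-03, -4.1227e+01, -2.5975e+01, -0.0000e+00,  4.0000e-03,
       -0.0000e+00]), 'eef_pos': array([ 223.936, -474.573,  230.747]), 'ee_rot': array([-0.001,  0.976,  0.219,  0.   ]), 'force': array([-0.074,  0.375,  1.229]), 'wrist_torque': array([-0.005, -0.061,  0.007]), 'grip_width': np.float64(1.003)} 18.700000000000003
scene [[392.49254365   0.         275.77356304]
 [  0.         392.49254365 203.23732789]
 [  0.           0.           1.        ]] 0.006413805910059038 [1350.42338187 -624.74323371  839.47722665] [-0.38333505  0.81222392  0.39616069 -0.19079634]
top [[524.28748651   0.         289.33168768]
 [  0.         524.28748651 216.43903901]
 [  0.           0.           1.        ]] -0.12865031916895944 [ 4.75860406e+02 -1.38297364e+00  1.87338470e+03] [ 0.01934999 -0.70105239  0.71258687 -0.01926345]
```

View pics/scene0.png

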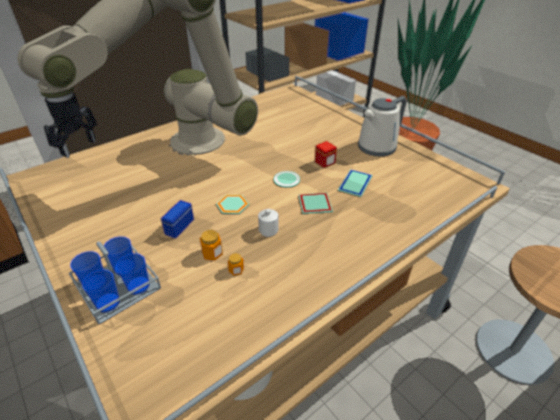

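View pics/top0.png

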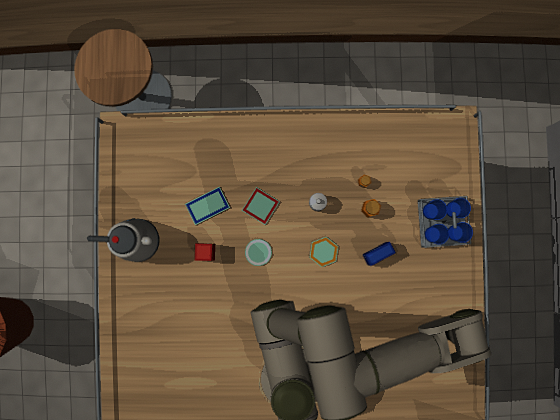

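The scene picture shows the box (178,219), large jar (211,246), small jar (235,265), pot (268,223), tin (325,154) and the four coasters. In the top picture the jars are at (371,208), which is large, and (364,181), which is small. Next I'll enlarge the work area.

```bash
cat > h.py <<'E'
import numpy as np,cv2
from scipy.spatial.transform import Rotation as R
from scipy.optimize import brentq
def Rm(c):
    q=c["orientation"];return R.from_quat([q[1],q[2],q[3],q[0]]).as_matrix()
def px2w(c,u,v,z):
    K=c["camera_matrix"];d=np.array([(u-K[0,2])/K[0,0],(v-K[1,2])/K[1,1]])
    rd=np.hypot(*d);r=brentq(lambda r:r*(1+c["k1"]*r*r)-rd,0,1.2)
    d=d*(r/rd if rd>0 else 1)
    w=Rm(c)@np.array([d[0],d[1],1.]);o=np.array(c["xyz"]);return o+w*(z-o[2])/w[2]
def w2px(c,p):
    p=np.atleast_2d(p);q=(p-np.array(c["xyz"]))@Rm(c);s=q[:,:2]/q[:,2:]
    s=s*(1+c["k1"]*(s**2).sum(1,keepdims=True));K=c["camera_matrix"]
    return s*[K[0,0],K[1,1]]+K[:2,2]
def crop(c,u0,v0,w,h,k,fn,lines=()):
    im=c["pixels"][v0:v0+h,u0:u0+w,::-1]
    im=cv2.resize(im,None,fx=k,fy=k,interpolation=cv2.INTER_CUBIC)
    for P,col in lines:
        P=((np.array(P)-[u0,v0]+.5)*k-.5)
        cv2.polylines(im,[np.round(P*16).astype(np.int32)],True,col,1,cv2.LINE_AA,4)
    cv2.imwrite(fn,im)
E
python3 - <<'E'
import pickle;from h import *
c=pickle.load(open("pics/top0.pkl","rb"))
crop(c,180,170,125,100,6,"pics/tL.png");crop(c,295,170,110,100,7,"pics/tR.png")
E
```

```text
(no output)
```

View pics/tL.png

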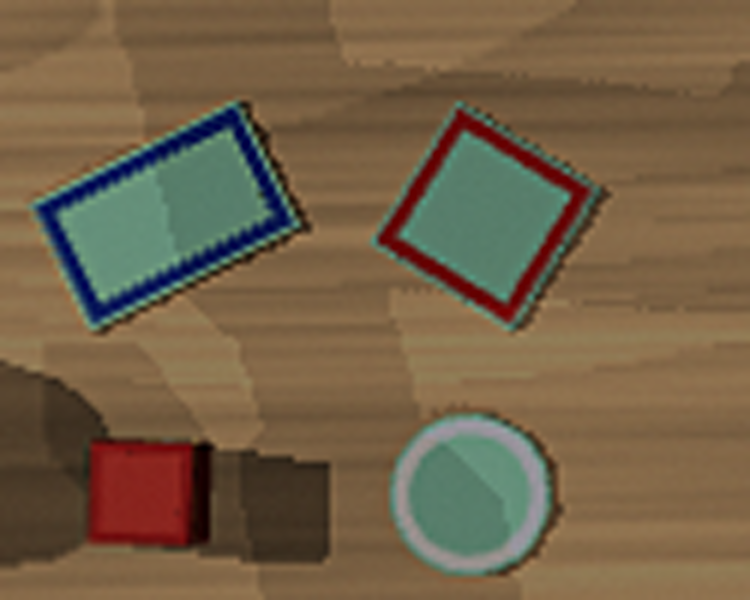

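View pics/tR.png

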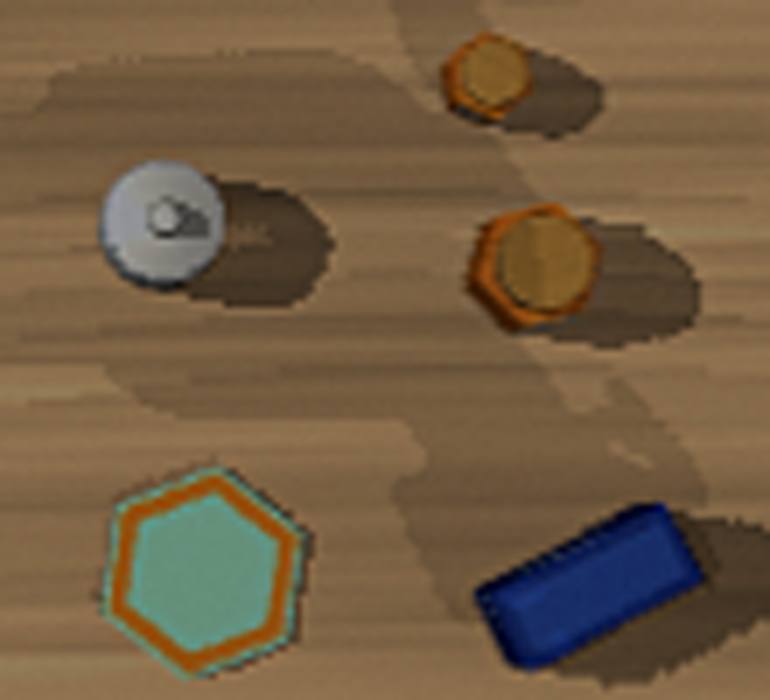

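In the enlarged crops, the jar at crop (535,265), full (371,208), is about 130 crop px across. The one at (487,75), full (364,181), is about 90. Both are amber hexagons with brass lids, so the larger one is (371,208). Next I'll fit the models and overlay them in both views.

```bash
cat > fit.py <<'E'
import pickle;from h import *
c=pickle.load(open("pics/top0.pkl","rb"));s=pickle.load(open("pics/scene0.pkl","rb"))
L=lambda x,y:(180+(x+.5)/6-.5,170+(y+.5)/6-.5); Rr=lambda x,y:(295+(x+.5)/7-.5,170+(y+.5)/7-.5)
def pts(f,z,P): return np.array([px2w(c,*f(*p),z)[:2] for p in P])
def rect(n,f,z,P):
    w=pts(f,z,P);e=np.roll(w,-1,0)-w
    print(n,w.mean(0).round(1),"edges",np.hypot(*e.T).round(1),"ang",(np.degrees(np.arctan2(e[:,1],e[:,0]))%180).round(1))
rect("oblong",L,6,[(38,205),(242,103),(305,228),(97,330)])
rect("square",L,6,[(463,103),(602,190),(515,328),(375,242)])
rect("tin",L,76,[(91,440),(197,443),(190,546),(90,543)])
rect("hex",Rr,6,[(220,468),(308,540),(292,638),(190,677),(104,600),(118,500)])
rect("box",Rr,70,[(478,594),(655,505),(707,577),(530,668)])
print("round",pts(L,6,[(471,494)]),"pot",pts(Rr,84,[(167,217)]),pts(Rr,56,[(163,222)]),"jar",pts(Rr,74,[(547,262)]))
E
python3 fit.py
```

```text
oblong [621.4 288.9] edges [136.7  84.2 138.4  83.2] ang [115.6  26.2 115.2  25. ]
square [618.7  98.5] edges [98.1 97.1 98.  98.1] ang [ 56.9 147.   57.6 147. ]
tin [457.5 295.7] edges [61.2 59.  57.7 59. ] ang [ 87.6 175.5  87.6 178.9]
hex [ 452.6 -123. ] edges [57.8 50.5 55.5 58.6 51.3 54.4] ang [ 49.7 169.6 109.8  47.2 171.  106.4]
box [ 442.2 -309.7] edges [98.2 43.8 98.7 44.5] ang [115.4  34.8 115.8  34.1]
round [[453.36967898 111.23313681]] pot [[ 626.48140908 -102.50452719]] [[ 626.37727994 -102.04855464]] jar [[ 602.15342066 -290.27200215]]
```

```bash
cat > ov.py <<'E'
from h import *
def poly(x,y,a,P,z):
    a=np.radians(a);Rz=np.array([[np.cos(a),-np.sin(a)],[np.sin(a),np.cos(a)]])
    q=np.array(P,float)@Rz.T+[x,y];return np.c_[q,np.full(len(q),z)]
def rc(w,h): return [(w/2,h/2),(-w/2,h/2),(-w/2,-h/2),(w/2,-h/2)]
def hx(af): r=af/np.sqrt(3);return [(r*np.cos(t),r*np.sin(t)) for t in np.radians(30+60*np.arange(6))]
def ci(d): return [(d/2*np.cos(t),d/2*np.sin(t)) for t in np.linspace(0,2*np.pi,40,endpoint=False)]
Y=(0,255,255);M=(255,0,255)
def objs(d):
    o=[]
    def add(n,*pl):
        if n in d:
            for P,z,col in pl:o.append((poly(*d[n],P,z),col))
    add("oblong",(rc(85,140),6,Y));add("square",(rc(100,100),6,Y));add("hex",(hx(96),6,Y));add("round",(ci(96),6,Y))
    b=d.get("z0",0)
    add("tin",(rc(60,60),76+b,Y),(rc(60,60),0+b,M));add("box",(rc(45,100),70+b,Y),(rc(45,100),b,M))
    add("jar",(ci(48),74+b,Y),(hx(56),58+b,M),(hx(56),b,M));add("pot",(ci(62),56+b,M),(ci(56),b,M),(ci(18),84+b,Y))
    return o
def draw(c,d,box,fn): crop(c,*box,fn,[(w2px(c,p),col) for p,col in objs(d)])
E
cat > o1.py <<'E'
import pickle;from ov import *
c=pickle.load(open("pics/top0.pkl","rb"));s=pickle.load(open("pics/scene0.pkl","rb"))
d=dict(oblong=(621.4,288.9,25.4),square=(618.7,98.5,57.2),hex=(452.6,-123,19),round=(453.4,111.2,0),
 tin=(457.5,295.7,-2.4),box=(442.2,-309.7,25.6),jar=(602.1,-290.3,25),pot=(626.4,-102.3,0))
draw(c,d,(180,170,125,100,6),"pics/oL.png");draw(c,d,(295,170,110,100,7),"pics/oR.png")
draw(s,d,(155,130,130,130,5),"pics/sL.png");draw(s,d,(265,130,120,95,6),"pics/sR.png")
E
python3 o1.py
```

```text
(no output)
```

View pics/oL.png

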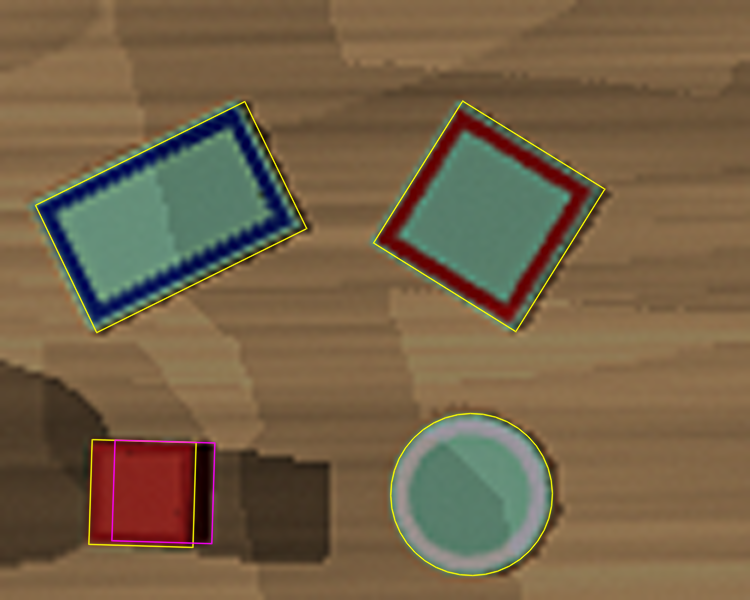

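View pics/oR.png

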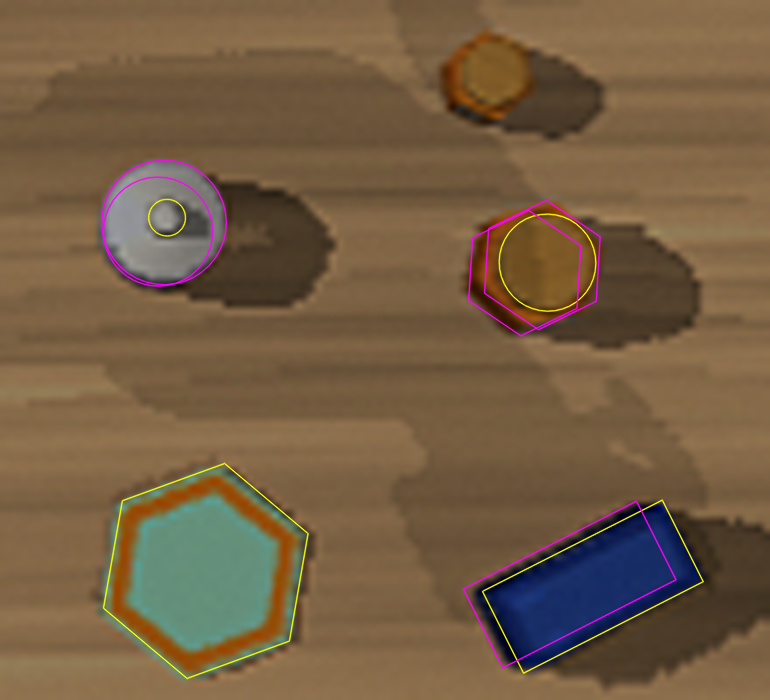

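View pics/sL.png

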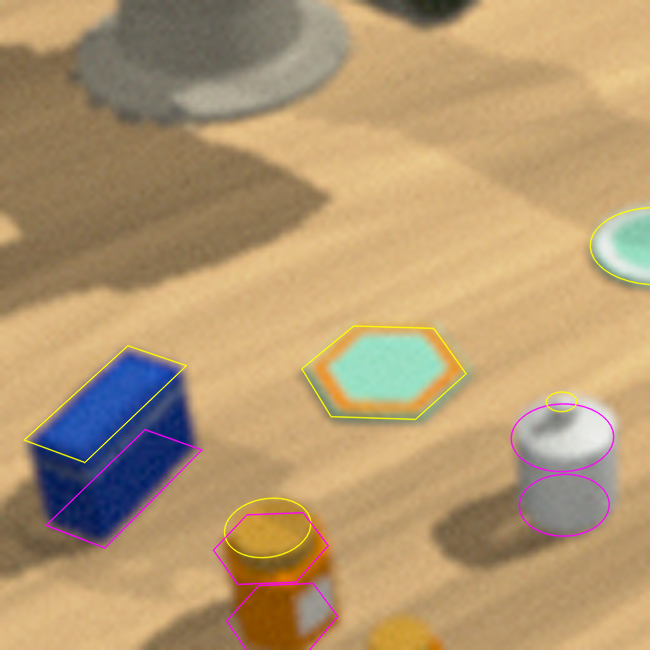

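View pics/sR.png

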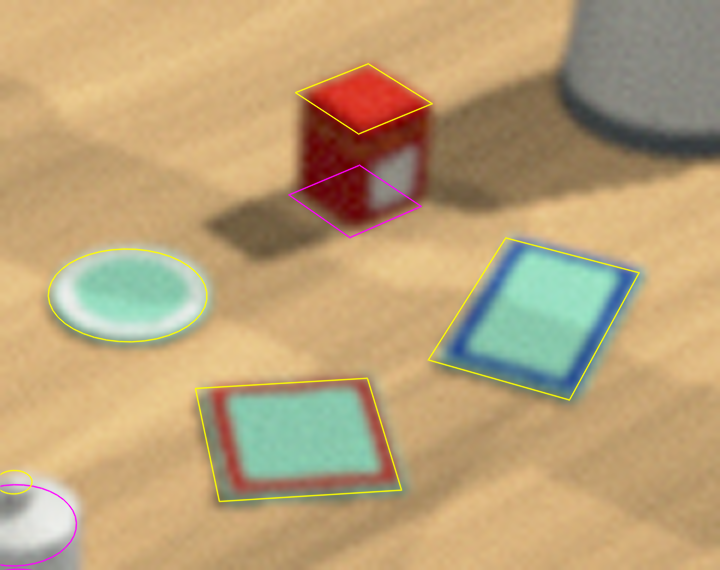

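The overlays agree with the pictures to about 1 px (2–4 mm), and sizes and heights are consistent. I'll take the box first. This helper turns a target pose into move units.

```bash
cat > mv.py <<'E'
import sys;from rig import ctrl;import numpy as np
from scipy.spatial.transform import Rotation as R
s=ctrl.sense();q=s["ee_rot"];M=R.from_quat([q[1],q[2],q[3],q[0]]).as_matrix()
p=np.array(s["eef_pos"]);a0=np.degrees(np.arctan2(M[1,0],M[0,0]))
print("t",round(float(s["time_s"]),2),"p",p.round(1),"a",round(a0,1),"tilt",M[:,2].round(3),"F",np.round(s["force"],1),"g",round(float(s["grip_width"]),3),"j6",round(float(s["joints"][5]),2))
if len(sys.argv)>1:
    for t in sys.argv[1:]:
        x,y,z,a=map(float,t.split(","))
        d=M.T@(np.array([x,y,z])-p)/200;print(t,"dp",d.round(3),"twist",round((((a0-a+180)%360)-180)/90,3))
E
python3 mv.py 340,-390,200,115.6 442,-311,150,115.6
```

```text
t 0.1 p [ 223.9 -474.6  230.8] a 25.3 tilt [-0.     0.001 -1.   ] F [0.1 0.2 0.5] g 0.999 j6 -0.22
340,-390,200,115.6 dp [ 0.705 -0.135  0.154] twist -1.004
442,-311,150,115.6 dp [ 1.335 -0.274  0.405] twist -1.004
```

{"method": "drive_tool", "body": {"gripper": [1,1,1,1,1,1,1,1,1,1,1,1], "dp": [[0.12,-0.02,0.03],[0.3,-0.05,0.07],[0.5,-0.1,0.1],[0.7,-0.135,0.15],[0.85,-0.17,0.2],[0.95,-0.2,0.25],[1,-0.205,0.3],[1,-0.205,0.3],[1,-0.205,0.3],[1,-0.205,0.3],[1,-0.205,0.3],[1,-0.205,0.3]], "twist": [-0.09,-0.18,-0.27,-0.36,-0.45,-0.54,-0.63,-0.72,-0.81,-0.9,-1,-1], "newtons": 40}}

```text
time_s: 1.3
eef_pos: [387.3, -352.3, 171.0]
ee_rot: [-0.0, 0.535, 0.845, 0.0]
force: [0.4, -0.2, 0.0]
grip_width: 1.0
```

```bash
python3 mv.py 442,-311,100,115.6 442,-311,22,115.6
```

```text
t 1.3 p [ 387.3 -352.3  171. ] a 115.3 tilt [-0.     0.001 -1.   ] F [ 0.4 -0.2  0. ] g 1.0 j6 -1.4
442,-311,100,115.6 dp [0.069 0.336 0.355] twist -0.003
442,-311,22,115.6 dp [0.069 0.336 0.745] twist -0.003
```

{"method": "drive_tool", "body": {"gripper": [1,1,1,1,1,1,1,1,1,0,0,0,0,0,0,0,0], "dp": [[0.03,0.15,0.1],[0.07,0.3,0.2],[0.07,0.336,0.3],[0.07,0.336,0.45],[0.07,0.336,0.6],[0.07,0.336,0.68],[0.07,0.336,0.74],[0.07,0.336,0.745],[0.07,0.336,0.745],[0.07,0.336,0.745],[0.07,0.336,0.745],[0.07,0.336,0.745],[0.07,0.336,0.745],[0.07,0.336,0.745],[0.07,0.336,0.745],[0.07,0.336,0.745],[0.07,0.336,0.745]], "twist": [0,0,0,0,0,0,0,0,0,0,0,0,0,0,0,0,0], "newtons": 40}}

```text
time_s: 3.0
eef_pos: [442.5, -311.4, 23.1]
ee_rot: [0.001, 0.535, 0.845, -0.0]
force: [-0.8, 0.2, 6.4]
grip_width: 0.527
```

```bash
python3 mv.py 442,-311,130,115.6 560,-60,130,115.6  621.4,288.9,130,115.4
```

```text
t 3.0 p [ 442.5 -311.4   23.1] a 115.3 tilt [ 0.001 -0.001 -1.   ] F [-0.8  0.2  6.4] g 0.527 j6 -1.27
442,-311,130,115.6 dp [ 0.002 -0.001 -0.535] twist -0.004
560,-60,130,115.6 dp [ 0.886  1.068 -0.535] twist -0.004
621.4,288.9,130,115.4 dp [ 2.333  2.09  -0.537] twist -0.002
```

{"method": "drive_tool", "body": {"gripper": [0,0,0,0,0,0,0,0,0,0,0,0,0,0], "dp": [[0,0,-0.05],[0,0,-0.15],[0,0,-0.3],[0,0,-0.45],[0.03,0.03,-0.53],[0.1,0.09,-0.55],[0.22,0.2,-0.55],[0.37,0.33,-0.55],[0.52,0.47,-0.55],[0.67,0.6,-0.55],[0.8,0.72,-0.55],[0.91,0.82,-0.55],[1,0.9,-0.55],[1,0.9,-0.55]], "twist": [0,0,0,0,0,0,0,0,0,0,0,0,0,0]}}

```text
time_s: 4.4
eef_pos: [519.8, -50.9, 132.6]
ee_rot: [-0.0, 0.534, 0.845, 0.0]
force: [-0.3, -0.6, -1.4]
grip_width: 0.525
```

{"method": "drive_tool", "body": {"gripper": [0,0,0,0,0,0,0,0,0,0,0,0], "dp": [[0.05,0.05,0],[0.15,0.13,0],[0.3,0.27,0],[0.45,0.4,0],[0.6,0.54,0],[0.75,0.67,0],[0.88,0.79,0],[0.96,0.86,0],[1,0.9,0],[1,0.9,0],[1,0.9,0],[1,0.9,0]], "twist": [0,0,0,0,0,0,0,0,0,0,0,0]}}

```text
time_s: 5.6
eef_pos: [597.1, 203.0, 132.4]
ee_rot: [-0.0, 0.536, 0.844, -0.0]
force: [0.1, 0.1, -1.8]
grip_width: 0.529
```

```bash
python3 mv.py 621.4,288.9,60,115.4  621.4,288.9,30,115.4
```

```text
t 5.6 p [597.1 203.  132.4] a 115.2 tilt [-0. -0. -1.] F [ 0.1  0.1 -1.8] g 0.529 j6 -0.3
621.4,288.9,60,115.4 dp [0.337 0.293 0.362] twist -0.003
621.4,288.9,30,115.4 dp [0.337 0.293 0.512] twist -0.003
```

{"method": "drive_tool", "body": {"gripper": [0,0,0,0,0,0,0,0,0,0,0], "dp": [[0.06,0.05,0],[0.16,0.14,0],[0.27,0.24,0],[0.337,0.293,0.05],[0.337,0.293,0.15],[0.337,0.293,0.27],[0.337,0.293,0.37],[0.337,0.293,0.44],[0.337,0.293,0.48],[0.337,0.293,0.495],[0.337,0.293,0.495]], "twist": [0,0,0,0,0,0,0,0,0,0,0]}}

```text
time_s: 6.7
eef_pos: [621.6, 290.1, 33.7]
ee_rot: [0.0, 0.536, 0.845, 0.0]
force: [0.8, -0.3, -0.9]
grip_width: 0.522
```

```bash
python3 mv.py 621.4,288.9,30,115.4; cat > snap.py <<'E'
import sys,pickle;from rig import cams;from ov import *
n,b,fn=sys.argv[1],tuple(int(v) for v in sys.argv[2].split(",")),sys.argv[3]
d=eval(sys.argv[4]) if len(sys.argv)>4 else {}
c=cams.capture(n);pickle.dump(c,open(fn+".pkl","wb"));draw(c,d,b,fn)
E
python3 snap.py scene 300,140,100,80,7 pics/box1.png;python3 snap.py top 180,170,125,100,6 pics/box1t.png
```

```text
t 6.7 p [621.6 290.1  33.7] a 115.2 tilt [ 0.001  0.    -1.   ] F [ 0.8 -0.3 -0.9] g 0.522 j6 -0.17
621.4,288.9,30,115.4 dp [-0.005 -0.004  0.019] twist -0.002
```

View pics/box1.png

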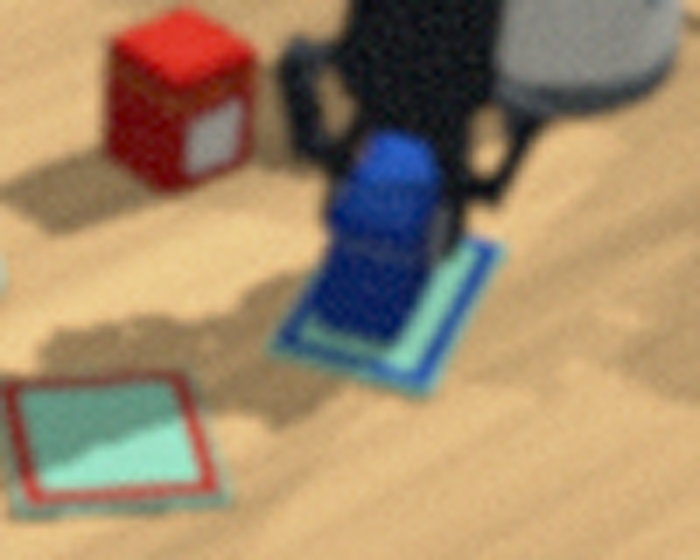

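View pics/box1t.png

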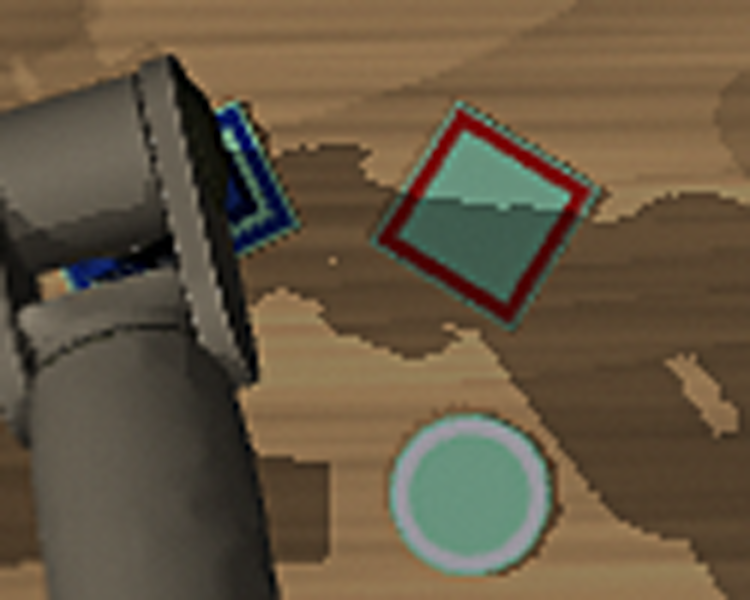

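```bash
python3 - <<'E'
import pickle;from ov import *
c=pickle.load(open("pics/box1.png.pkl","rb"))
draw(c,dict(oblong=(621.4,288.9,25.4),square=(618.7,98.5,57.2),box=(621.6,290.1,25.2),tin=(0,0,0),z0=10),(300,140,100,80,7),"pics/box1o.png")
E
```

```text
(no output)
```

View pics/box1o.png

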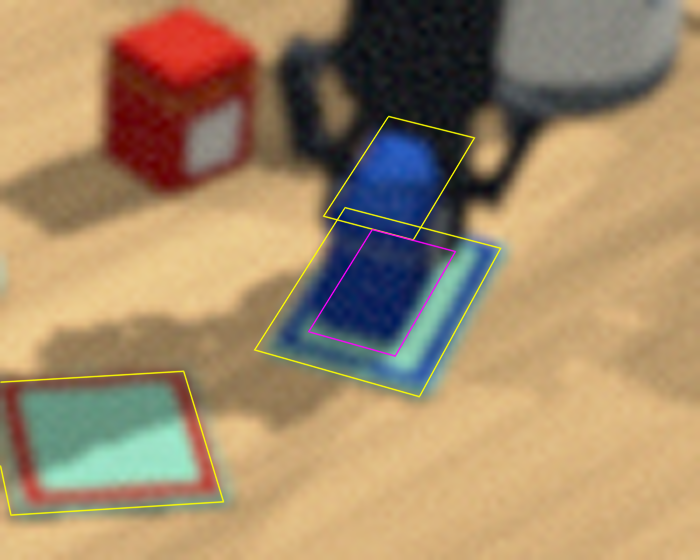

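{"method": "drive_tool", "body": {"gripper": [0,0,0,0,0], "dp": [[0,0,0.005],[0,0,0.01],[0,0,0.015],[0,0,0.018],[0,0,0.018]], "twist": [0,0,0,0,0]}}

```text
time_s: 7.3
eef_pos: [621.3, 290.2, 29.5]
ee_rot: [-0.0, 0.535, 0.845, -0.0]
force: [-0.9, -0.1, -1.1]
grip_width: 0.521
```

```bash
python3 mv.py;python3 snap.py scene 300,140,100,80,7 pics/box2.png "dict(oblong=(621.4,288.9,25.4),box=(621.6,290.1,25.2),z0=6)"
```

```text
t 7.3 p [621.3 290.2  29.5] a 115.3 tilt [-0. -0. -1.] F [-0.9 -0.1 -1.1] g 0.521 j6 -0.17
```

View pics/box2.png

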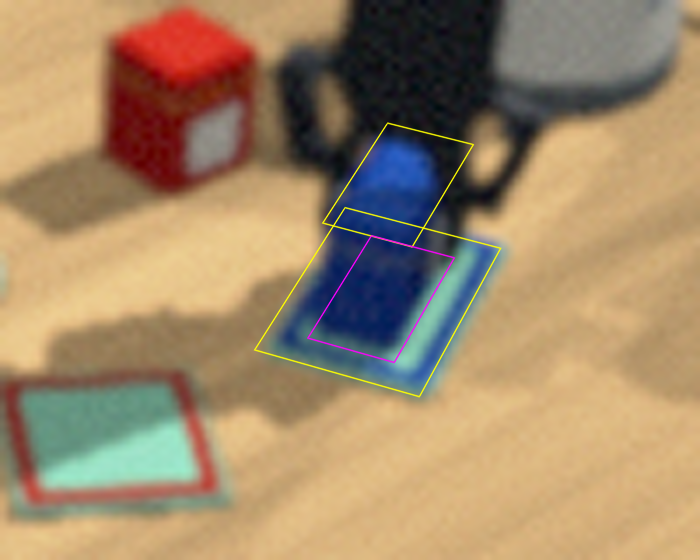

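{"method": "drive_tool", "body": {"gripper": [0.6,0.7,1,1,1,1,1,1,1,1,1], "dp": [[0,0,0.002],[0,0,0.002],[0,0,0.002],[0,0,0.002],[0,0,-0.05],[0,0,-0.2],[0,0,-0.4],[0,0,-0.55],[0,0,-0.6],[0,0,-0.6],[0,0,-0.6]], "twist": [0,0,0,0,0,0,0,0,0,0,0]}}

```text
time_s: 8.45
eef_pos: [620.8, 290.1, 148.2]
ee_rot: [-0.001, 0.535, 0.845, -0.001]
force: [0.7, 1.0, -0.8]
grip_width: 1.005
```

```bash
python3 mv.py 457,296,150,87.6 457,296,150,177.6 457,100,150,177.6
```

```text
t 8.45 p [620.8 290.1 148.2] a 115.3 tilt [-0.002 -0.001 -1.   ] F [ 0.7  1.  -0.8] g 1.005 j6 -0.17
457,296,150,87.6 dp [ 0.376 -0.728 -0.007] twist 0.307
457,296,150,177.6 dp [ 0.376 -0.728 -0.007] twist -0.693
457,100,150,177.6 dp [-0.51  -1.146 -0.007] twist -0.693
```

{"method": "drive_tool", "body": {"gripper": [1,1,1,1,1,1,1,1,1], "dp": [[0.05,-0.1,0],[0.13,-0.25,0],[0.23,-0.45,0],[0.31,-0.6,0],[0.36,-0.69,0],[0.376,-0.728,0],[0.376,-0.728,0],[0.376,-0.728,0],[0.376,-0.728,0]], "twist": [0.06,0.13,0.2,0.27,0.305,0.307,0.307,0.307,0.307]}}

```text
time_s: 9.35
eef_pos: [458.4, 295.9, 149.2]
ee_rot: [-0.0, 0.722, 0.692, -0.0]
force: [-0.7, 0.3, -0.5]
grip_width: 1.002
```

```bash
python3 mv.py 457,296,22,87.6;python3 snap.py top 170,160,110,90,7 pics/box3.png; python3 snap.py scene 300,140,100,80,7 pics/box3s.png
```

```text
t 9.35 p [458.4 295.9 149.2] a 87.6 tilt [-0. -0. -1.] F [-0.7  0.3 -0.5] g 1.002 j6 0.4
457,296,22,87.6 dp [ 0.    -0.007  0.636] twist 0.0
```

View pics/box3.png

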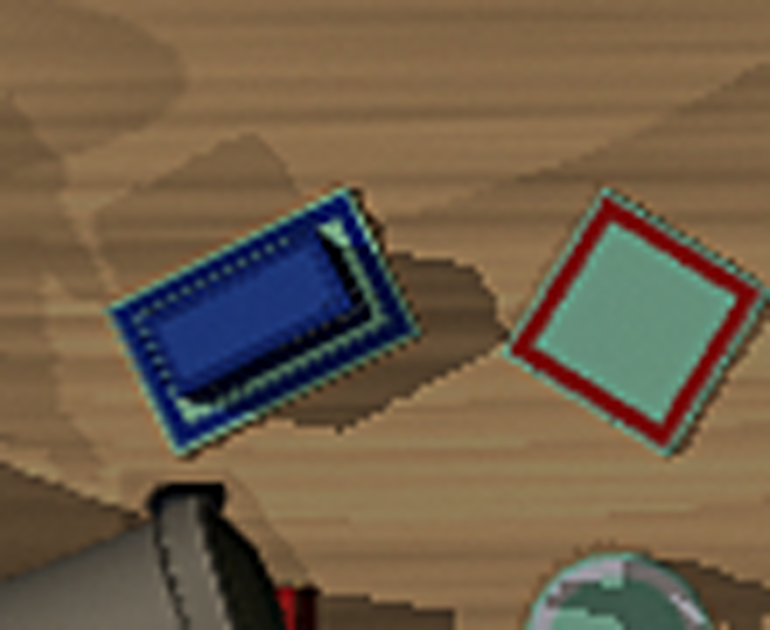

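View pics/box3s.png

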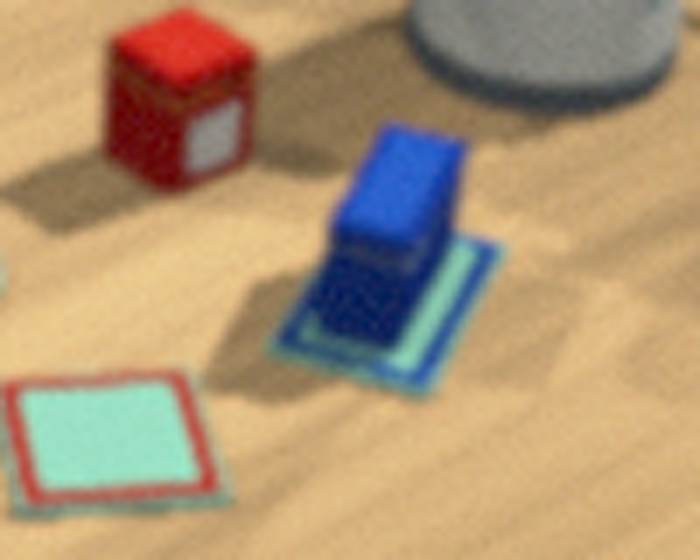

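```bash
python3 - <<'E'
import pickle;from ov import *
c=pickle.load(open("pics/box3.png.pkl","rb"))
draw(c,dict(oblong=(621.4,288.9,25.4),box=(621.4,288.9,25.4),z0=6),(182,175,60,60,13),"pics/box3o.png")
E
```

```text
(no output)
```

View pics/box3o.png

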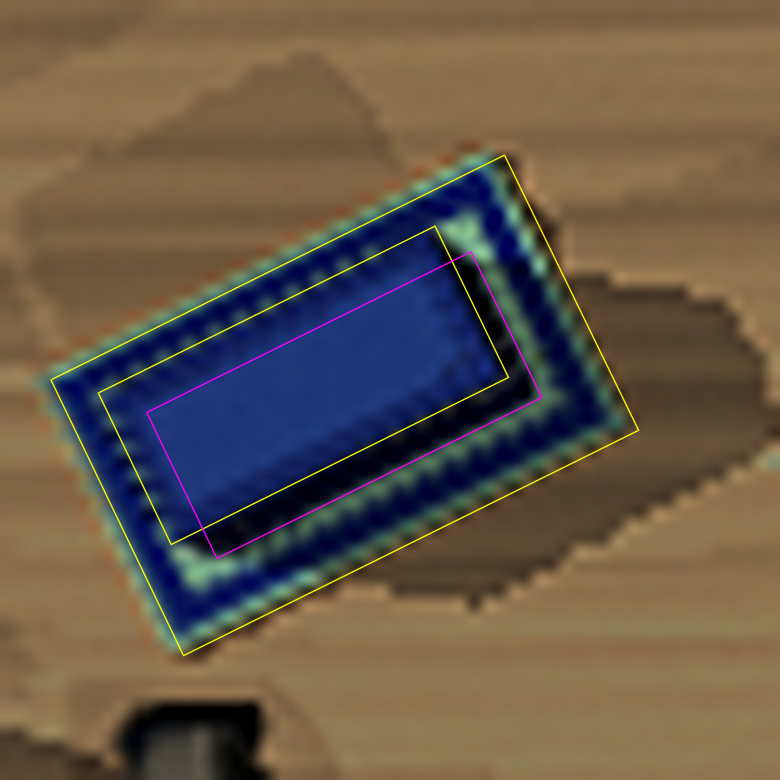

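The box is standing centred. Its foot edges lie within about 0.5 px (2 mm) of the modelled rectangle, and it is in line with the outline. Now the tin.

{"method": "drive_tool", "body": {"gripper": [1,1,1,1,1,1,1,0,0,0,0,0,0,0], "dp": [[0,-0.005,0.08],[0,-0.005,0.22],[0,-0.005,0.38],[0,-0.005,0.52],[0,-0.005,0.6],[0,-0.005,0.636],[0,-0.005,0.636],[0,-0.005,0.636],[0,-0.005,0.636],[0,-0.005,0.636],[0,-0.005,0.636],[0,-0.005,0.636],[0,-0.005,0.636],[0,-0.005,0.636]], "twist": [0,0,0,0,0,0,0,0,0,0,0,0,0,0], "newtons": 40}}

```text
time_s: 10.85
eef_pos: [457.2, 296.4, 23.6]
ee_rot: [0.0, 0.722, 0.692, 0.001]
force: [-0.7, 0.1, 6.2]
grip_width: 0.699
```

```bash
python3 mv.py 457,296,130,87.6 530,200,130,57.2 618.7,98.5,130,57.2
```

```text
t 10.85 p [457.2 296.4  23.6] a 87.6 tilt [ 0.002  0.001 -1.   ] F [-0.7  0.1  6.2] g 0.699 j6 0.4
457,296,130,87.6 dp [-0.002 -0.    -0.532] twist 0.0
530,200,130,57.2 dp [-0.466  0.385 -0.531] twist 0.338
618.7,98.5,130,57.2 dp [-0.955  0.849 -0.531] twist 0.338
```

{"method": "drive_tool", "body": {"gripper": [0,0,0,0,0,0,0,0,0,0,0,0,0,0,0,0], "dp": [[0,0,-0.05],[0,0,-0.15],[0,0,-0.3],[0,0,-0.43],[0,0,-0.51],[-0.04,0.035,-0.535],[-0.14,0.125,-0.535],[-0.29,0.26,-0.535],[-0.45,0.4,-0.535],[-0.61,0.54,-0.535],[-0.76,0.675,-0.535],[-0.87,0.775,-0.535],[-0.935,0.83,-0.535],[-0.955,0.849,-0.535],[-0.955,0.849,-0.535],[-0.955,0.849,-0.535]], "twist": [0,0,0,0,0,0,0.04,0.1,0.16,0.22,0.28,0.32,0.338,0.338,0.338,0.338]}}

```text
time_s: 12.45
eef_pos: [617.6, 99.4, 129.4]
ee_rot: [-0.0, 0.877, 0.48, -0.0]
force: [-0.0, 0.2, -2.6]
grip_width: 0.699
```

```bash
python3 mv.py 618.7,98.5,30,57.2
```

```text
t 12.45 p [617.6  99.4 129.4] a 57.3 tilt [-0.001  0.    -1.   ] F [-0.   0.2 -2.6] g 0.699 j6 0.54
618.7,98.5,30,57.2 dp [-0.001  0.007  0.497] twist 0.001
```

{"method": "drive_tool", "body": {"gripper": [0,0,0,0,0,0,0,0,0,0], "dp": [[0,0.005,0.06],[0,0.005,0.16],[0,0.005,0.28],[0,0.005,0.38],[0,0.005,0.44],[0,0.005,0.47],[0,0.005,0.485],[0,0.005,0.492],[0,0.005,0.495],[0,0.005,0.495]], "twist": [0,0,0,0,0,0,0,0,0,0]}}

```text
time_s: 13.45
eef_pos: [619.5, 97.8, 31.1]
ee_rot: [0.0, 0.878, 0.479, 0.0]
force: [0.5, 0.5, -2.9]
grip_width: 0.696
```

{"method": "drive_tool", "body": {"gripper": [0.75,0.8,1,1,1,1,1,1,1,1,1], "dp": [[0,0,0.002],[0,0,0.002],[0,0,0.002],[0,0,0.002],[0,0,-0.05],[0,0,-0.2],[0,0,-0.4],[0,0,-0.55],[0,0,-0.6],[0,0,-0.6],[0,0,-0.6]], "twist": [0,0,0,0,0,0,0,0,0,0,0]}}

```text
time_s: 14.55
eef_pos: [618.6, 97.8, 149.1]
ee_rot: [-0.001, 0.878, 0.479, -0.001]
force: [-0.1, -0.2, -1.5]
grip_width: 0.996
```

```bash
python3 mv.py 626.4,-102.3,150,57.2 626.4,-102.3,150,87 626.4,-102.3,150,40
```

```text
t 14.55 p [618.6  97.8 149.1] a 57.2 tilt [-0.002  0.    -1.   ] F [-0.1 -0.2 -1.5] g 0.996 j6 0.54
626.4,-102.3,150,57.2 dp [-0.82   0.575 -0.004] twist 0.0
626.4,-102.3,150,87 dp [-0.82   0.575 -0.004] twist -0.331
626.4,-102.3,150,40 dp [-0.82   0.575 -0.004] twist 0.191
```

{"method": "drive_tool", "body": {"gripper": [1,1,1,1,1,1,1,1,1], "dp": [[-0.08,0.055,0],[-0.22,0.15,0],[-0.4,0.28,0],[-0.58,0.41,0],[-0.73,0.51,0],[-0.81,0.565,0],[-0.82,0.575,0],[-0.82,0.575,0],[-0.82,0.575,0]], "twist": [0,0,0,0,0,0,0,0,0]}}

```text
time_s: 15.45
eef_pos: [627.0, -100.7, 150.1]
ee_rot: [-0.0, 0.878, 0.479, -0.0]
force: [-0.5, 0.9, 0.8]
grip_width: 0.998
```

```bash
python3 mv.py 626.4,-102.3,22,57.2;python3 snap.py top 182,175,90,60,8 pics/tin3.png "dict(square=(618.7,98.5,57.2),tin=(618.7,98.5,57.2),z0=6)"
```

```text
t 15.45 p [ 627.  -100.7  150.1] a 57.3 tilt [-0.001  0.001 -1.   ] F [-0.5  0.9  0.8] g 0.998 j6 0.23
626.4,-102.3,22,57.2 dp [-0.008  0.002  0.641] twist 0.001
```

View pics/tin3.png

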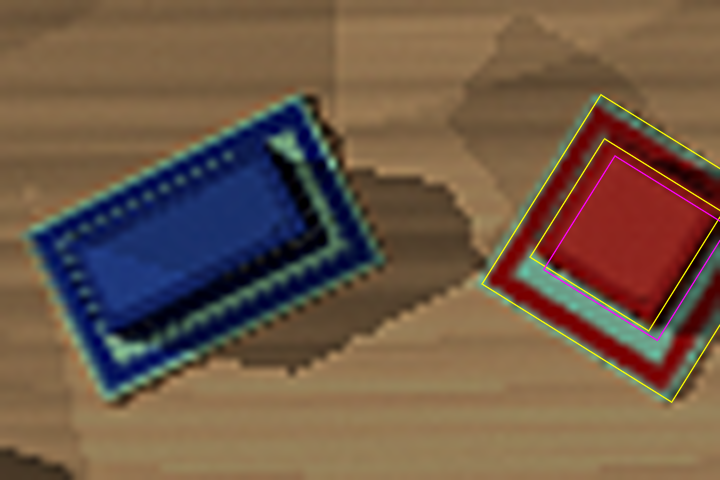

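The tin stands in its outline, in line and within about 1 px (3.5 mm). I'll measure it more finely at the end. Now the pot.

{"method": "drive_tool", "body": {"gripper": [1,1,1,1,1,1,1,0,0,0,0,0,0,0], "dp": [[-0.005,0,0.08],[-0.005,0,0.22],[-0.005,0,0.38],[-0.005,0,0.52],[-0.005,0,0.6],[-0.005,0,0.641],[-0.005,0,0.641],[-0.005,0,0.641],[-0.005,0,0.641],[-0.005,0,0.641],[-0.005,0,0.641],[-0.005,0,0.641],[-0.005,0,0.641],[-0.005,0,0.641]], "twist": [0,0,0,0,0,0,0,0,0,0,0,0,0,0], "newtons": 50}}

```text
time_s: 16.9
eef_pos: [627.3, -103.4, 24.2]
ee_rot: [0.001, 0.878, 0.479, 0.001]
force: [-0.4, 0.8, 7.3]
grip_width: 0.709
```

```bash
python3 mv.py 540,5,140,57.2 453.4,111.2,140,57.2
```

```text
t 16.9 p [ 627.3 -103.4   24.2] a 57.2 tilt [ 0.002 -0.001 -1.   ] F [-0.4  0.8  7.3] g 0.709 j6 0.22
540,5,140,57.2 dp [ 0.22  -0.659 -0.581] twist 0.0
453.4,111.2,140,57.2 dp [ 0.431 -1.31  -0.582] twist 0.0
```

{"method": "drive_tool", "body": {"gripper": [0,0,0,0,0,0,0,0,0,0,0,0,0,0,0], "dp": [[0,0,-0.05],[0,0,-0.15],[0,0,-0.3],[0,0,-0.43],[0,0,-0.53],[0.02,-0.06,-0.58],[0.06,-0.18,-0.58],[0.11,-0.34,-0.58],[0.17,-0.51,-0.58],[0.22,-0.68,-0.58],[0.27,-0.82,-0.58],[0.31,-0.93,-0.58],[0.33,-1,-0.58],[0.33,-1,-0.58],[0.33,-1,-0.58]], "twist": [0,0,0,0,0,0,0,0,0,0,0,0,0,0,0]}}

```text
time_s: 18.4
eef_pos: [494.3, 60.3, 138.4]
ee_rot: [0.0, 0.878, 0.479, 0.0]
force: [-0.1, 0.1, -3.0]
grip_width: 0.709
```

```bash
python3 mv.py 453.4,111.2,140,57.2 453.4,111.2,31,57.2
```

```text
t 18.4 p [494.3  60.3 138.4] a 57.2 tilt [ 0. -0. -1.] F [-0.1  0.1 -3. ] g 0.709 j6 0.46
453.4,111.2,140,57.2 dp [ 0.103 -0.31  -0.008] twist 0.0
453.4,111.2,31,57.2 dp [ 0.103 -0.31   0.537] twist 0.0
```

{"method": "drive_tool", "body": {"gripper": [0,0,0,0,0,0,0,0,0,0,0,0,0,0], "dp": [[0.02,-0.06,0],[0.05,-0.16,0],[0.08,-0.26,0],[0.1,-0.31,0.02],[0.103,-0.31,0.08],[0.103,-0.31,0.18],[0.103,-0.31,0.3],[0.103,-0.31,0.4],[0.103,-0.31,0.47],[0.103,-0.31,0.51],[0.103,-0.31,0.528],[0.103,-0.31,0.535],[0.103,-0.31,0.538],[0.103,-0.31,0.538]], "twist": [0,0,0,0,0,0,0,0,0,0,0,0,0,0]}}

```text
time_s: 19.8
eef_pos: [453.4, 111.5, 31.1]
ee_rot: [0.0, 0.878, 0.479, 0.0]
force: [0.6, -0.3, -2.7]
grip_width: 0.711
```

{"method": "drive_tool", "body": {"gripper": [0.75,0.8,1,1,1,1,1,1,1,1,1], "dp": [[0,0,0],[0,0,0],[0,0,0],[0,0,0],[0,0,-0.05],[0,0,-0.2],[0,0,-0.4],[0,0,-0.55],[0,0,-0.6],[0,0,-0.6],[0,0,-0.6]], "twist": [0,0,0,0,0,0,0,0,0,0,0]}}

```text
time_s: 20.9
eef_pos: [452.5, 111.4, 149.7]
ee_rot: [-0.0, 0.878, 0.479, -0.001]
force: [-0.1, 0.5, -0.7]
grip_width: 1.0
```

```bash
python3 mv.py 560,-90,150,115 602.1,-290.3,150,-5 602.1,-290.3,150,55
```

```text
t 20.9 p [452.5 111.4 149.7] a 57.2 tilt [-0.002  0.    -1.   ] F [-0.1  0.5 -0.7] g 1.0 j6 0.56
560,-90,150,115 dp [-0.556  0.997 -0.003] twist -0.642
602.1,-290.3,150,-5 dp [-1.283  1.717 -0.003] twist 0.691
602.1,-290.3,150,55 dp [-1.283  1.717 -0.003] twist 0.024
```

{"method": "drive_tool", "body": {"gripper": [1,1,1,1,1,1,1,1,1,1], "dp": [[-0.05,0.07,0],[-0.15,0.2,0],[-0.28,0.37,0],[-0.41,0.55,0],[-0.54,0.72,0],[-0.65,0.86,0],[-0.72,0.96,0],[-0.75,1,0],[-0.75,1,0],[-0.75,1,0]], "twist": [0,0,0,0,0,0,0,0,0,0]}}

```text
time_s: 21.9
eef_pos: [539.5, -121.8, 150.0]
ee_rot: [-0.001, 0.878, 0.479, -0.0]
force: [0.2, -0.9, -0.9]
grip_width: 1.001
```

```bash
python3 mv.py 602.1,-290.3,150,55; python3 snap.py top 295,170,110,85,7 pics/jar0.png "dict(jar=(602.1,-290.3,25))";python3 snap.py scene 180,190,110,90,7 pics/jar0s.png "dict(jar=(602.1,-290.3,25))"
```

```text
t 21.9 p [ 539.5 -121.8  150. ] a 57.2 tilt [-0.001  0.001 -1.   ] F [ 0.2 -0.9 -0.9] g 1.001 j6 0.14
602.1,-290.3,150,55 dp [-0.539  0.719 -0.001] twist 0.025
```

View pics/jar0s.png

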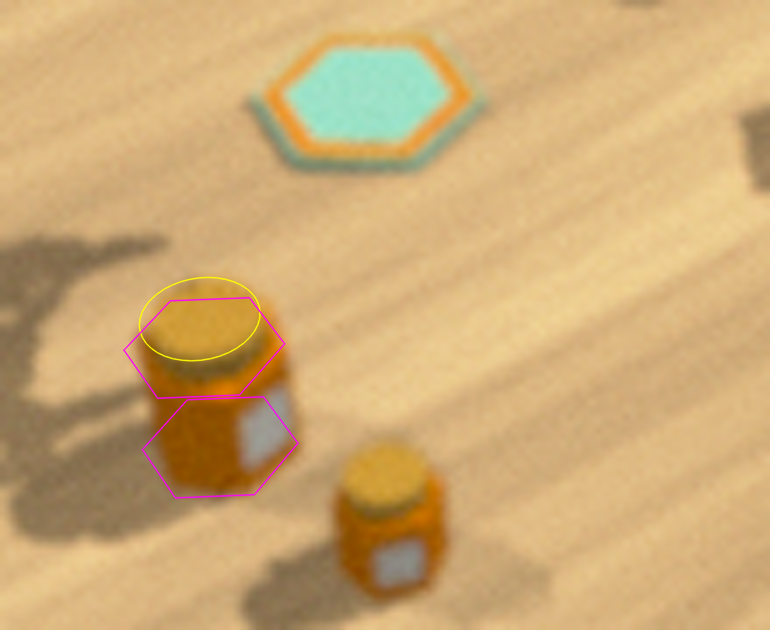

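View pics/jar0.png

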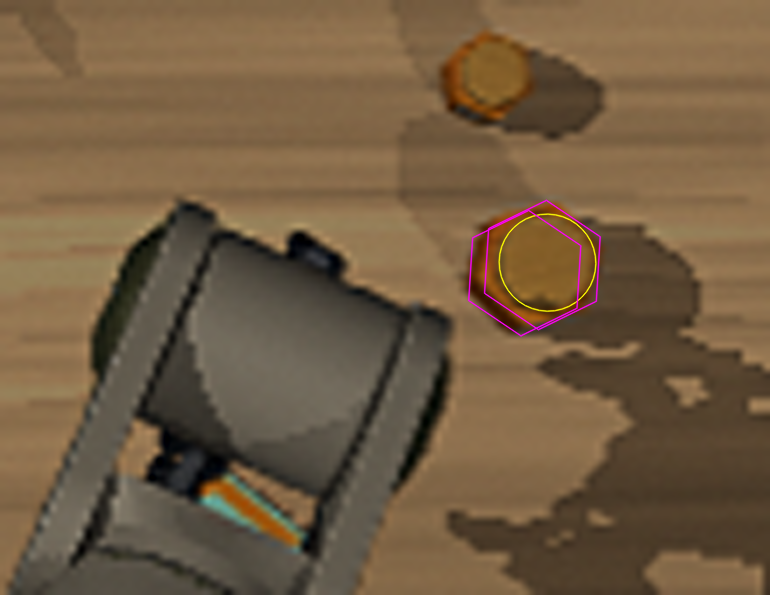

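The scene crop confirms it: the jar at crop (210,390), full (210,246), is clearly larger than the one at (390,525), full (236,265). The model fits it at a yaw of about 25°.

{"method": "drive_tool", "body": {"gripper": [1,1,1,1,1,1,1,1,1], "dp": [[-0.05,0.07,0],[-0.14,0.19,0],[-0.26,0.35,0],[-0.38,0.51,0],[-0.48,0.64,0],[-0.53,0.705,0],[-0.539,0.719,0],[-0.539,0.719,0],[-0.539,0.719,0]], "twist": [0,0,0.01,0.02,0.025,0.025,0.025,0.025,0.025]}}

```text
time_s: 22.9
eef_pos: [602.5, -290.0, 150.9]
ee_rot: [-0.0, 0.887, 0.462, 0.0]
force: [-0.3, 0.0, -0.2]
grip_width: 0.997
```

```bash
python3 mv.py 602.1,-290.3,20,55; python3 snap.py scene 180,190,110,90,7 pics/jar1s.png
```

```text
t 22.9 p [ 602.5 -290.   150.9] a 55.0 tilt [-0.  0. -1.] F [-0.3  0.  -0.2] g 0.997 j6 -0.01
602.1,-290.3,20,55 dp [-0.003 -0.001  0.654] twist 0.0
```

View pics/jar1s.png

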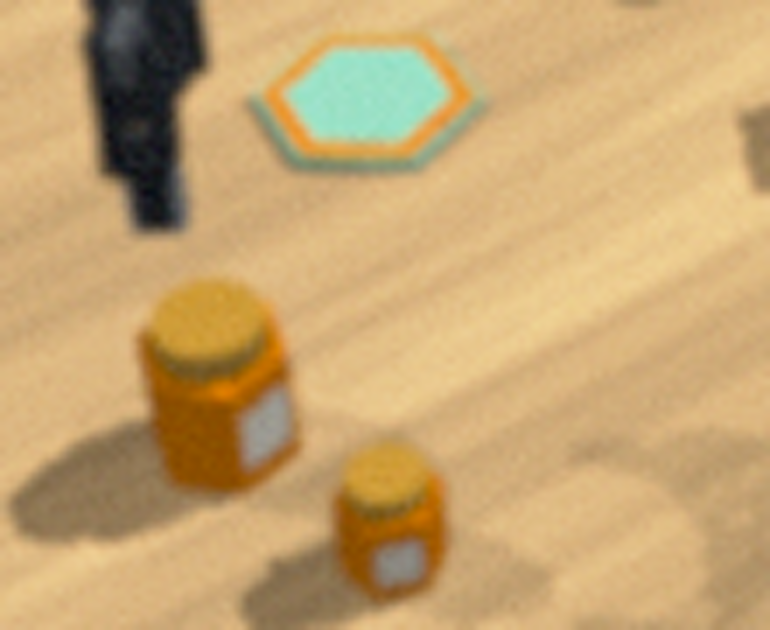

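{"method": "drive_tool", "body": {"gripper": [1,1,1,1,1,1,1,0,0,0,0,0,0,0], "dp": [[0,0,0.08],[0,0,0.22],[0,0,0.38],[0,0,0.52],[0,0,0.61],[0,0,0.65],[0,0,0.65],[0,0,0.65],[0,0,0.65],[0,0,0.65],[0,0,0.65],[0,0,0.65],[0,0,0.65],[0,0,0.65]], "twist": [0,0,0,0,0,0,0,0,0,0,0,0,0,0], "newtons": 50}}

```text
time_s: 24.35
eef_pos: [603.1, -291.7, 22.6]
ee_rot: [0.001, 0.887, 0.461, 0.001]
force: [-1.5, 2.1, 6.7]
grip_width: 0.679
```

```bash
python3 mv.py 602,-290,130,55 452.6,-123,130,55
```

```text
t 24.35 p [ 603.1 -291.7   22.6] a 55.0 tilt [ 0.002 -0.001 -1.   ] F [-1.5  2.1  6.7] g 0.679 j6 -0.01
602,-290,130,55 dp [ 0.004 -0.008 -0.537] twist -0.0
452.6,-123,130,55 dp [ 0.259 -1.099 -0.539] twist -0.0
```

The jaws read 57.7 mm where 56 is expected, so I'll let them settle before lifting.

{"method": "drive_tool", "body": {"gripper": [0,0,0,0,0], "dp": [[0,0,0],[0,0,0],[0,0,0],[0,0,0],[0,0,0]], "twist": [0,0,0,0,0]}}

```text
time_s: 24.85
eef_pos: [603.1, -291.7, 22.6]
ee_rot: [0.001, 0.887, 0.461, 0.001]
force: [-1.1, 2.2, 7.1]
grip_width: 0.677
```

```bash
python3 mv.py 452.6,-123,130,55
```

```text
t 24.85 p [ 603.1 -291.7   22.6] a 55.0 tilt [ 0.002 -0.001 -1.   ] F [-1.1  2.2  7.1] g 0.677 j6 -0.01
452.6,-123,130,55 dp [ 0.259 -1.099 -0.539] twist -0.0
```

{"method": "drive_tool", "body": {"gripper": [0,0,0,0,0,0,0,0], "dp": [[0,0,0],[0,0,0],[0,0,-0.02],[0,0,-0.06],[0,0,-0.12],[0,0,-0.17],[0,0,-0.2],[0,0,-0.2]], "twist": [0,0,0,0,0,0,0,0], "newtons": 70}}

```text
time_s: 25.65
eef_pos: [603.0, -291.7, 62.1]
ee_rot: [0.001, 0.887, 0.461, 0.0]
force: [1.0, 0.1, -2.2]
grip_width: 0.675
```

```bash
python3 mv.py 452.6,-123,130,55;python3 snap.py scene 160,170,110,90,7 pics/jar2s.png
```

```text
t 25.65 p [ 603.  -291.7   62.1] a 55.0 tilt [ 0.002 -0.001 -1.   ] F [ 1.   0.1 -2.2] g 0.675 j6 -0.01
452.6,-123,130,55 dp [ 0.259 -1.099 -0.342] twist -0.0
```

View pics/jar2s.png

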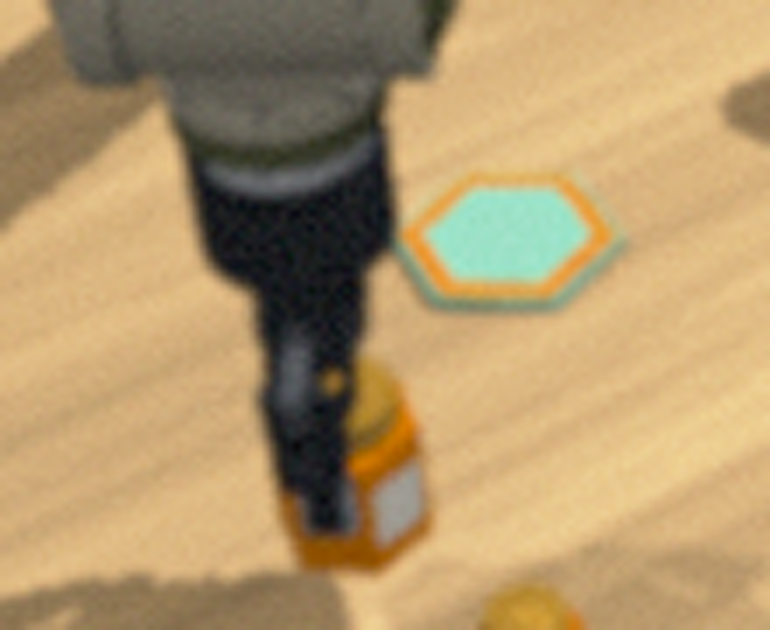

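The jar is held upright and the weight on the wrist matches. Carrying it to the hex coaster.

{"method": "drive_tool", "body": {"gripper": [0,0,0,0,0,0,0,0,0,0,0,0,0], "dp": [[0,0,-0.06],[0,0,-0.16],[0,0,-0.27],[0.01,-0.05,-0.34],[0.04,-0.16,-0.35],[0.08,-0.32,-0.35],[0.12,-0.49,-0.35],[0.16,-0.66,-0.35],[0.2,-0.81,-0.35],[0.225,-0.92,-0.35],[0.24,-0.98,-0.35],[0.245,-1,-0.35],[0.245,-1,-0.35]], "twist": [0,0,0,0,0,0,0,0,0,0,0,0,0]}}

```text
time_s: 27.0
eef_pos: [467.1, -136.5, 131.2]
ee_rot: [0.0, 0.887, 0.462, 0.0]
force: [0.1, -0.4, -3.3]
grip_width: 0.675
```

```bash
python3 mv.py 452.6,-123,40,55 452.6,-123,29.2,55
```

```text
t 27.0 p [ 467.1 -136.5  131.2] a 55.0 tilt [ 0.001 -0.    -1.   ] F [ 0.1 -0.4 -3.3] g 0.675 j6 0.09
452.6,-123,40,55 dp [ 0.014 -0.098  0.456] twist -0.0
452.6,-123,29.2,55 dp [ 0.014 -0.098  0.51 ] twist -0.0
```

{"method": "drive_tool", "body": {"gripper": [0,0,0,0,0,0,0,0,0,0,0,0,0], "dp": [[0.005,-0.04,0],[0.014,-0.09,0.01],[0.014,-0.098,0.06],[0.014,-0.098,0.16],[0.014,-0.098,0.28],[0.014,-0.098,0.38],[0.014,-0.098,0.44],[0.014,-0.098,0.475],[0.014,-0.098,0.49],[0.014,-0.098,0.5],[0.014,-0.098,0.505],[0.014,-0.098,0.508],[0.014,-0.098,0.508]], "twist": [0,0,0,0,0,0,0,0,0,0,0,0,0]}}

```text
time_s: 28.3
eef_pos: [452.6, -123.0, 29.4]
ee_rot: [0.0, 0.887, 0.461, 0.0]
force: [-0.1, 0.1, -2.4]
grip_width: 0.675
```

```bash
python3 mv.py 452.6,-123,29.2,55;python3 snap.py scene 180,160,110,90,7 pics/jar3s.png
```

```text
t 28.3 p [ 452.6 -123.    29.4] a 55.0 tilt [ 0.001 -0.    -1.   ] F [-0.1  0.1 -2.4] g 0.675 j6 0.1
452.6,-123,29.2,55 dp [ 0.    -0.     0.001] twist -0.0
```

View pics/jar3s.png

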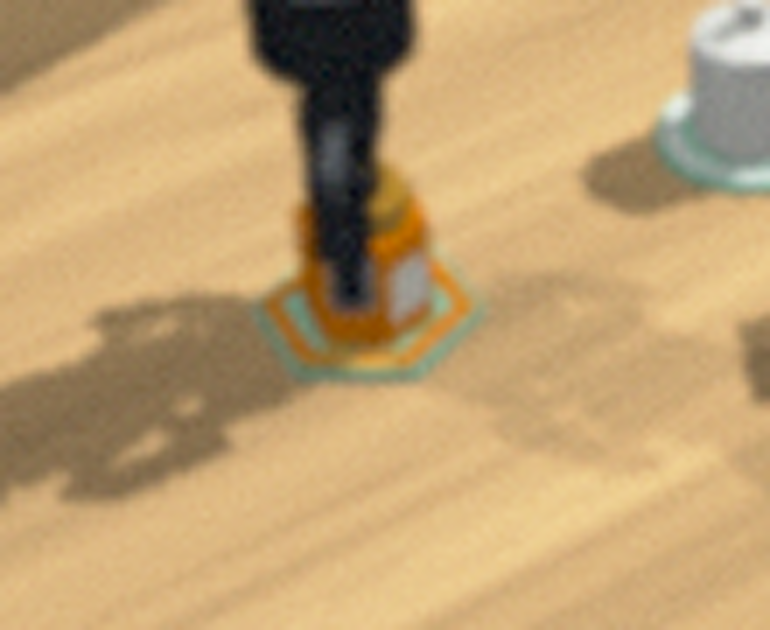

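The jar sits over the middle of the hex outline: its foot is at about (370,330) and the outline centre at about (368,305). Releasing, retreating upward, then moving back towards the start so the top camera sees all four.

{"method": "drive_tool", "body": {"gripper": [0,0.75,0.8,1,1,1,1,1,1,1,1,1], "dp": [[0,0,0.002],[0,0,0.002],[0,0,0.002],[0,0,0.002],[0,0,0.002],[0,0,-0.05],[0,0,-0.2],[0,0,-0.4],[0,0,-0.6],[0,0,-0.75],[0,0,-0.8],[0,0,-0.8]], "twist": [0,0,0,0,0,0,0,0,0,0,0,0]}}

```text
time_s: 29.55
eef_pos: [452.8, -123.1, 190.2]
ee_rot: [0.001, 0.887, 0.461, 0.001]
force: [0.1, 0.7, 1.0]
grip_width: 1.001
```

```bash
python3 mv.py 400,-270,190,55 
```

```text
t 29.55 p [ 452.8 -123.1  190.2] a 55.0 tilt [ 0.002 -0.001 -1.   ] F [0.1 0.7 1. ] g 1.001 j6 0.1
400,-270,190,55 dp [-0.753  0.206  0.001] twist -0.0
```

{"method": "drive_tool", "body": {"gripper": [1,1,1,1,1,1,1,1,1], "dp": [[-0.1,0.025,0],[-0.25,0.06,0],[-0.45,0.11,0],[-0.65,0.16,0],[-0.8,0.2,0],[-0.88,0.22,0],[-0.9,0.22,0],[-0.9,0.22,0],[-0.9,0.22,0]], "twist": [0,0,0,0,0,0,0,0,0]}}

```text
time_s: 30.45
eef_pos: [385.3, -294.6, 188.5]
ee_rot: [-0.001, 0.887, 0.462, -0.0]
force: [-0.0, -0.7, 0.5]
grip_width: 0.993
```

```bash
D="dict(z0=6,oblong=(621.4,288.9,25.4),square=(618.7,98.5,57.2),hex=(452.6,-123,19),round=(453.4,111.2,0),tin=(618.7,98.5,57.2),box=(621.4,288.9,25.4),jar=(452.6,-123,25),pot=(453.4,111.2,0))"; python3 snap.py top 180,175,175,100,4 pics/e.png; python3 snap.py scene 160,100,250,160,3 pics/es.png
python3 - <<E
import pickle;from ov import *
c=pickle.load(open("pics/e.png.pkl","rb"));D=$D
draw(c,D,(232,180,60,90,8),"pics/e1.png");draw(c,D,(300,225,50,50,12),"pics/e2.png")
E
```

```text
(no output)
```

View pics/e.png

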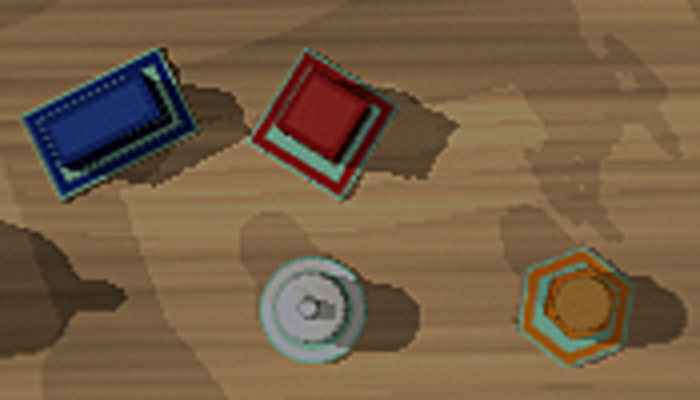

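View pics/es.png

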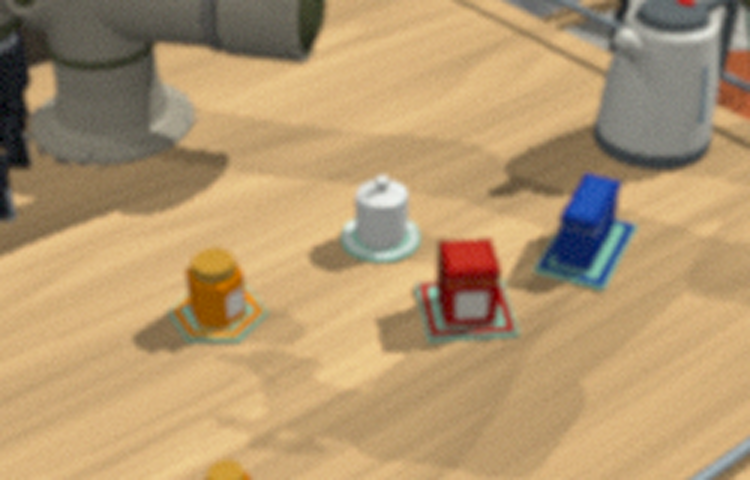

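View pics/e1.png

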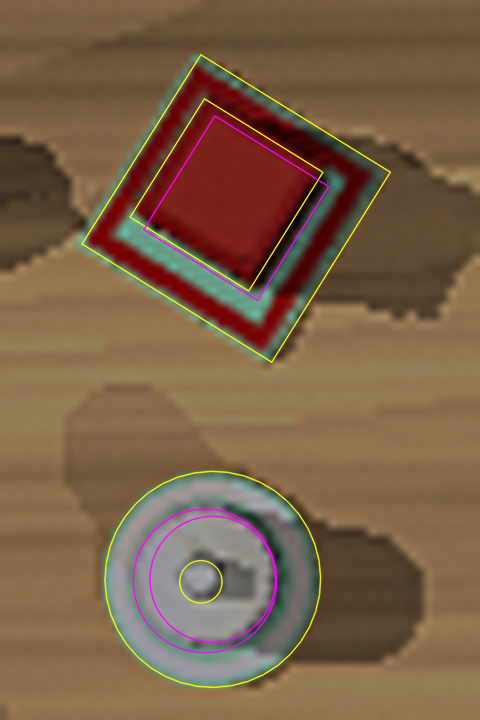

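View pics/e2.png

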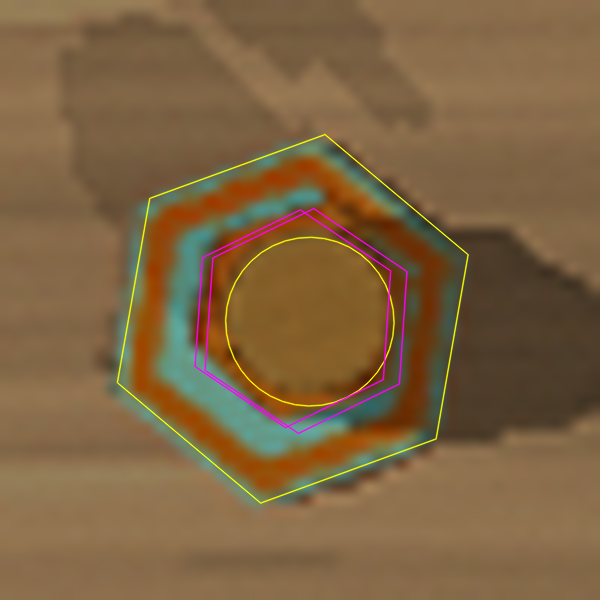

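The final pictures show all four pieces upright and inside their outlines. In the crops, the tin, pot and jar lie within about 1 px (under 4 mm) of centred. Kettle and holder were never approached. Handing in.

```bash
python3 - <<'E'
import pickle;from rig import cams,job
import numpy as np
a=pickle.load(open("pics/top0.pkl","rb"))["pixels"].astype(int);b=cams.capture("top")["pixels"].astype(int)
for n,(v0,v1,u0,u1) in dict(holder=(195,250,418,475),kettle=(215,265,85,165)).items(): print(n,np.abs(a-b)[v0:v1,u0:u1].mean())
print(job.finish_job())
E
```

```text
holder 1.7492822966507178
kettle 1.8386666666666667
the job is handed in; nothing more can be done
None
```

I put the biscuit box, tea tin, sugar pot and honey jar (the larger of the two jars) on their coasters, released each one gently, backed the arm off and handed the job in at about 31 s. No verdict was reported.

**Placement:** In the last top view all four stand upright. The tin, pot and jar are within about 1 px (under 4 mm) of their coaster centres; the box, checked right after it was placed, was within about 2 mm. The tin and box line up with their outlines to within a few degrees.

**Kettle and glass holder:** Comparing top pictures from the start and the end showed no visible change around either. I did not measure their poses.

**Checks that disagreed:**
- **Scene camera:** it showed things about 1.5 px away from where the top camera put them. I put this down to calibration and relied on the top view.
- **Jar grip:** the jaws closed to about 57.5 mm instead of 56 mm, probably a few degrees off its flats. It stayed upright, and its turn does not matter.

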